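# Rack two dough scrapers edge-on and lock them with the pin

### The arm

A 6-joint arm with a two-finger parallel gripper is mounted at the origin on a cart in front of the work surface, level with it; the furniture and walls round the work are solid. World frame = base frame: x ahead of the robot, y to its left, z up, the work surface at z = 0. Lengths are in m, angles in rad, forces in N, time in s.
With the tool pointing down it reaches from about 0.375 to 0.825 m from the base axis. Payload 5.5 kg.
Tool frame: the origin (TCP) lies midway between the tips of the shut fingers; the grasp point (between the pads) lies 19 mm behind it; z points along the fingers, y is the line along which they close (so a half turn about z gives the same grasp; the last joint's range is limited). The gripper opens to 85 mm and grips with 20 to 120 N. Pads are 22 mm wide; open, the fingers measure 114 mm over their backs; the gripper's body (76 mm by 85 mm) begins 54 mm behind the grasp point. The pads swing forward as they close: fully open they stand 13 mm farther back than shut.
Start: joints at [-1.244, 0.314, -0.047, 1.21, 0, 1.571], TCP at [0.193, -0.568, 0.208] pointing down, gripper open.
Joint ranges: [-2.67, 2.67], [-0.69, 1.73], [-1.03, 1.25], [-2.08, 2.16], [-1.42, 1.45], [-3.14, 3.14]. Speed limits (rad/s): [2.39, 2.39, 3.01, 3.14, 3.14, 3.14].

### API

Orientations are given as a 3x3 rotation matrix whose columns are the frame's x, y, z axes.
In Python, from rig import robot, viewer gives the robot as it stands.
- The arm moves only by the tool arm_command, never from a script. Its argument "deltas" is one flat list of numbers, 5 for each row, row after row: the opening, from 0 (shut) to 1 (fully open), then the shift along the world's x, y, z as a fraction of full scale, then the turn about the world's z as a fraction of full scale. A call has 1 to 5 rows; each row shifts and turns the commanded pose from where the row before left it; what a row does not reach is not made up. Full scale, the value 1, is 0.2 m for a shift and 0.08 rad for a turn. A row lasts 1/12 s, in which the tool goes at most 41.7 mm and 7.16 degrees, less where a joint would pass 70% of its speed; a pose out of reach is approached as far as the arm can. A call with a number of a shift or a turn outside -1 to 1 is refused whole. A call with a gripper value outside its range is refused whole. The fingers move at their own pace and stop on an object; "force" is the grip in N (left out, the last holds). Time passes only in rows, so rows that do not move let the fingers close. It gives the time, the measured TCP pose, the force, the opening and the grip force at its end, in the units of the state.
- robot.get_state(): the state, without advancing time (a new reading comes with each control period).
- viewer.grab_frame(name): name is "scene" or "top"; returns the picture (420x560x3 uint8, blue, green, red); there is no depth.
- viewer.get_calibration(name): a dict with "mtx" (3x3 intrinsics, pixels), "origin" and "attitude" of the camera in the world. Camera axes: x right, y up, looking along -z (the intrinsics and any distortion apply to the point x, -y, -z); pixel columns grow to the right and rows downward; lengths in m; the calibration is good to about 2 mm. A picture is of the moment at which its call begins. get_calibration takes no time and is no camera call.
- robot.close_job(): hands the job in; it is judged then, once.
Trained networks look in the newest picture that a camera, given by its name, has taken for a name from the list of things; names that differ only in an ending like _2 or _b are one class to them, and where a whole thing is asked for, a point or a joint stands for the part that bears it (a point fixed in the world has none). Each returns a list of dicts, best first, with "conf" (0 to 1); they miss things now and then, are a little off and sometimes report something else, mostly with a low value. They report only what shows in the picture. A call takes as long as a camera call. They do not tell look-alikes from the thing itself.
- viewer.spot_in(camera, thing): "at" ([x, y, z] in m, in world coordinates, good to about 4 mm: the middle of the surface that is visible of it).
- viewer.tip_of(camera, thing): "at" ([x, y, z] in m, in world coordinates, good to about 4 mm: a listed point, or the origin of a listed thing).
The state is a dict: "t": time; "joint_pos": joint angles; "joint_velocities": joint speeds; "joint_efforts": joint torques, N m; "eef_pos": TCP position; "tcp_rot": TCP orientation; "contact_force": force on the tool from outside, world axes, zero at the start; "ft_torque": the same for the moment, N m; "width": finger opening in m; "finger_force": force on a finger pad.
Only numpy, scipy, OpenCV 4.12 (cv2) and the standard library are available. Lean on these libraries where they do the work, as an engineer would, in place of code of your own. Each camera call takes 0.05 s, during which the arm holds its last target. There are 200 camera calls.

### The job

Put the two white dough scrapers from their steel stands away in the slotted wooden rack: the wide one edge-on in the long slot and the narrow one edge-on in the short slot, both fully down with their hang holes at the top. Then, with both in place, lock them by pushing the T-handled steel pin through both uprights and both scrapers until its plain end shows clearly beyond the far upright. Let go of everything, and leave the timer and the jug where they are.

Things in the scene. Friction and masses are not known exactly. Their poses are not given: they have to be found in the camera images.
- wide_scraper: White plastic dough scraper, 8 mm thick (x), 120 wide (y), 130 tall (z), 120 g, same either way round; 30 mm hang hole along x, 85 mm above the origin (middle of the bottom edge, mid thickness). Starts on either stand, leaning 28 degrees from upright with its top edge nearer the robot (pitch -0.49); only its lowest 52 mm are backed, the upper 75 mm are free on both faces.
- narrow_scraper: As the wide scraper (8 mm thick, 130 tall, same hole, origin, axes and lean) but 85 mm wide (y); on the other stand.
- rack: Fixed pale wooden rack; origin on the table under its centre, z up. Base 150 (x) by 172 mm (y); block top at z 60; two slots along y, 14 mm wide, 3 mm chamfer, floor at z 10. Two uprights at x = 53 to 63 and -53 to -63 mm, 44 mm wide, tops at z 113, each with a 20 mm hole along x at y 0, z 95. A scraper fully down has its origin at z 10, top at z 140 and its hole in line with these.
- long_slot (a point): centre of the mouth of the 128 mm long slot (rack x -30, y 0, z 60 mm); takes the wide scraper, its x axis along the rack's x
- short_slot (a point): centre of the mouth of the 93 mm long slot (rack x +30, y 0, z 60 mm); takes the narrow scraper, its x axis along the rack's x
- hole_a (a point): centre of the hole in the outer face of the upright beside the long slot (rack x -63, y 0, z 95 mm)
- hole_b (a point): centre of the hole in the outer face of the upright beside the short slot (rack x +63, y 0, z 95 mm)
- pin: Loose steel pin lying on the table: shaft 12 mm thick along x, with a 50 mm long, 12 mm thick crossbar (T handle, along y) at one end and a tapered plain tip 200 mm from the origin at +x. Origin: on the shaft's axis at the crossbar's middle, 6 mm above the table. 100 g. May go through from either side; the crossbar does not fit the holes. The uprights measure 126 mm over their outer faces.
- pin_tip (a point): the plain end of the pin, on its axis
- stand_1: Fixed small steel stand for a scraper, 100 (x) by 90 mm (y), nothing higher than 75 mm. Origin: on the table under its centre. Scrapers lean toward its -x.
- stand_2: The other stand, identical.
- timer: loose white and red kitchen timer, 66 mm across, 46 mm tall; leave alone. Origin: centre of its underside.
- jug: loose clear measuring jug, 120x169x135 mm; leave alone. Origin: centre of its underside.
Things that resemble listed ones, but are neither listed nor needed, are in the scene too. What is shaped like the narrow_scraper but black is not meant.

How it is judged:
On the way, in this order (a step that is already met when the one before it is completed fails the run):
1. one of the two scrapers stands fully down in its own slot (((x of wide_scraper in the frame of rack between -0.036 and -0.024 m and y of wide_scraper in the frame of rack between -0.008 and 0.008 m and z of wide_scraper in the frame of rack between 0.005 and 0.015 m and angle between wide_scraper's own z axis and vertical below 0.17 rad) or (x of narrow_scraper in the frame of rack between 0.024 and 0.036 m and y of narrow_scraper in the frame of rack between -0.008 and 0.008 m and z of narrow_scraper in the frame of rack between 0.005 and 0.015 m and angle between narrow_scraper's own z axis and vertical below 0.17 rad))), for 0.2 s.
2. both scrapers stand fully down in their own slots, the pin not yet through (x of wide_scraper in the frame of rack between -0.036 and -0.024 m and y of wide_scraper in the frame of rack between -0.008 and 0.008 m and z of wide_scraper in the frame of rack between 0.005 and 0.015 m and angle between each of wide_scraper, narrow_scraper's own z axis and vertical below 0.17 rad and x of narrow_scraper in the frame of rack between 0.024 and 0.036 m and y of narrow_scraper in the frame of rack between -0.008 and 0.008 m and z of narrow_scraper in the frame of rack between 0.005 and 0.015 m and not (y of pin in the frame of rack between -0.014 and 0.014 m and z of pin in the frame of rack between 0.08 and 0.11 m and y of pin_tip in the frame of rack between -0.014 and 0.014 m and z of pin_tip in the frame of rack between 0.08 and 0.11 m and ((x of pin_tip in the frame of rack above 0.068 m and x of pin in the frame of rack below -0.063 m) or (x of pin_tip in the frame of rack below -0.068 m and x of pin in the frame of rack above 0.063 m)))), for 0.2 s.
3. the pin passes through both uprights and both scrapers (y of pin in the frame of rack between -0.014 and 0.014 m and z of pin in the frame of rack between 0.08 and 0.11 m and y of pin_tip in the frame of rack between -0.014 and 0.014 m and z of pin_tip in the frame of rack between 0.08 and 0.11 m and ((x of pin_tip in the frame of rack above 0.068 m and x of pin in the frame of rack below -0.063 m) or (x of pin_tip in the frame of rack below -0.068 m and x of pin in the frame of rack above 0.063 m))), for 0.2 s.
At the end, for the whole second after the job is handed in: Each scraper is in its own slot, holes up, within 6 mm across, 8 mm along, 5 mm of the floor, 0.17 rad of upright. The pin runs through both uprights and scrapers (ends within 14 mm sideways, 15 mm in height of the holes' line), tip 5 mm or more beyond the far upright, crossbar outside. All at rest (all of step 3 and x of wide_scraper in the frame of rack between -0.036 and -0.024 m and y of wide_scraper in the frame of rack between -0.008 and 0.008 m and z of wide_scraper in the frame of rack between 0.005 and 0.015 m and angle between each of wide_scraper, narrow_scraper's own z axis and vertical below 0.17 rad and x of narrow_scraper in the frame of rack between 0.024 and 0.036 m and y of narrow_scraper in the frame of rack between -0.008 and 0.008 m and z of narrow_scraper in the frame of rack between 0.005 and 0.015 m and linear speed of each of wide_scraper, narrow_scraper, pin below 0.02 m/s); the robot touches nothing.
It fails at once if the timer is moved more than 30 mm (distance of timer from where it was at the start of the episode above 0.03 m).
It fails at once if the jug is moved more than 30 mm (distance of jug from where it was at the start of the episode above 0.03 m).
It also fails if it takes over 72 s, if anything falls off the work surface, if the arm or the gripper's body presses on something with over 40 N, if the wrist force passes 120 N, or if a joint passes its speed limit or range.

## Working session

There is one attempt and no reset: what is moved stays moved. The work goes in short steps, Python scripts to look and compute and a tool call to move; the robot and the scene stay as the last step left them, time stands still between calls to the robot, and variables do not carry over. Pictures are saved under pics/ and viewed, at most 10 in all, crops included, and the job is handed in when it is done.

Besides the shell and the picture viewer there is one more tool, called after "Request:" in YAML: its name, and indented under it one key for each argument. arm_command: Moves the arm, as the interface text tells. Its arguments: {"type":"object","properties":{"deltas":{"type":"array","items":{"type":"number","minimum":-1,"maximum":1}},"force":{"type":"number"}},"required":["deltas"]}

```bash
mkdir -p pics; cat > h.py <<'E'
import numpy as np, cv2
from rig import robot, viewer
def proj(name,P):
    c=viewer.get_calibration(name); R=np.array(c["attitude"]); 
    if R.shape!=(3,3):
        from scipy.spatial.transform import Rotation as Ro; R=Ro.from_quat(R).as_matrix()
    p=(np.atleast_2d(P)-c["origin"])@R; K=np.array(c["mtx"])
    q=np.c_[p[:,0],-p[:,1],-p[:,2]]@K.T
    return q[:,:2]/q[:,2:]
def ray(name,uv,z):
    "world point at height z seen at pixels uv"
    c=viewer.get_calibration(name); R=np.array(c["attitude"]); K=np.array(c["mtx"])
    d=np.c_[np.atleast_2d(uv),np.ones(len(np.atleast_2d(uv)))]@np.linalg.inv(K).T
    d=(d*[1,-1,-1])@R.T; o=np.array(c["origin"])
    return o+d*((z-o[2])/d[:,2])[:,None]
E
python3 - <<'E'
from h import *
np.set_printoptions(precision=4,suppress=True)
for n in("scene","top"):
    cv2.imwrite(f"pics/{n}0.png",viewer.grab_frame(n)); c=viewer.get_calibration(n)
    print({k:np.array(v).tolist() if not isinstance(v,(str,float,int)) else v for k,v in c.items()})
    for t in "wide_scraper narrow_scraper rack long_slot short_slot hole_a hole_b pin pin_tip stand_1 timer jug".split():
        r=viewer.tip_of(n,t)
        print(n,t,[(np.round(d["at"],4).tolist(),round(d["conf"],2),proj(n,d["at"])[0].astype(int).tolist()) for d in r])
print(robot.get_state())
E
```

```text
{'mtx': [[537.0177299212856, 0.0, 278.9238914014477], [0.0, 537.0177299212856, 206.95390530842326], [0.0, 0.0, 1.0]], 'origin': [-0.2672489488170365, 0.45360322009922993, 1.1611239644824254], 'attitude': [[-0.5310117251767734, 0.6317382565248129, -0.564741819744011], [-0.8472603435424545, -0.4062860926045929, 0.3421717715072569], [-0.013283748910200552, 0.6601805709039628, 0.7509894512014191]]}
scene wide_scraper [([0.6682, -0.3263, 0.02], 0.87, [337, 156])]
scene narrow_scraper [([0.3539, 0.0902, 0.0055], 0.95, [276, 296]), ([0.6797, -0.1458, 0.0212], 0.87, [285, 176])]
scene rack [([0.6093, 0.1839, 0.0016], 0.97, [197, 244])]
scene long_slot [([0.6142, 0.1623, 0.057], 0.82, [201, 227])]
scene short_slot [([0.6058, 0.2206, 0.0638], 0.84, [182, 237])]
scene hole_a [([0.6099, 0.2511, 0.0943], 0.79, [168, 233]), ([0.6094, 0.1274, 0.0958], 0.68, [212, 213])]
scene hole_b [([0.6099, 0.2511, 0.0943], 0.79, [168, 233]), ([0.6094, 0.1274, 0.0958], 0.68, [212, 213])]
scene pin [([0.4708, -0.1616, 0.01], 0.72, [330, 222]), ([0.6482, -0.3218, 0.0009], 0.57, [339, 165])]
scene pin_tip [([0.5083
[... 1445 characters left out ...]
66, 175])]
top timer [([0.394, 0.3141, -0.0025], 0.95, [132, 267])]
top jug [([0.4311, -0.4064, -0.003], 0.95, [399, 254])]
{'t': 1.3, 'joint_pos': array([-1.244 ,  0.3135, -0.0471,  1.2102,  0.    ,  1.5708]), 'joint_velocities': array([ 0.0005, -0.0011,  0.0023,  0.0017, -0.0002, -0.0004]), 'joint_efforts': array([ -0.0013, -53.9457,  34.0054,   0.0013,  -0.0001,   0.    ]), 'eef_pos': array([ 0.1926, -0.5682,  0.2081]), 'tcp_rot': array([[ 0.9471,  0.321 ,  0.    ],
       [ 0.321 , -0.9471,  0.    ],
       [ 0.    , -0.    , -1.    ]]), 'contact_force': array([-0.5025, -0.5354,  0.5801]), 'ft_torque': array([ 0.0111,  0.008 , -0.0307]), 'finger_force': 0.0, 'width': 0.08567029677447846}
```

View pics/scene0.png

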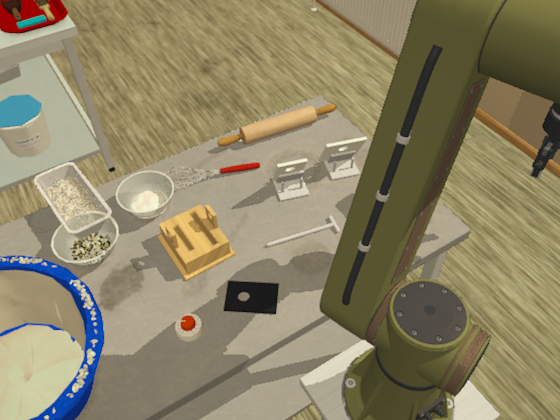

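View pics/top0.png

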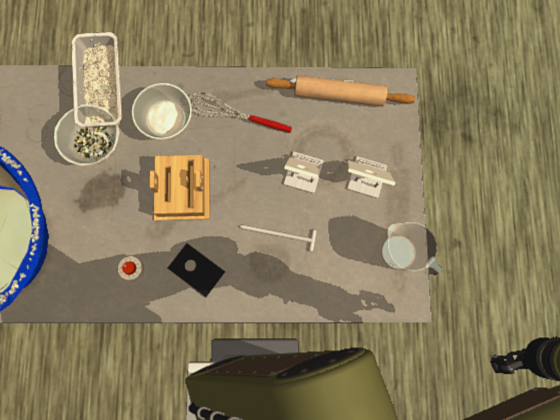

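The scene picture shows the wide white scraper at about (343,148), the narrow white one at (291,165), and the black look-alike flat on the table at (252,297). The rack is at (197,240), the pin at (300,233), the timer at (188,326), and the arm hides the jug. In the top picture they are at (370,172), (303,165), (196,270) black, (182,188), (277,237), (130,267), and the jug at (408,248). The whisk and the rolling pin could be mistaken for the pin, but they don't have a T handle. I'll check the choice in one enlarged crop.

```bash
python3 - <<'E'
from h import *
t=cv2.imread("pics/top0.png"); 
a=cv2.resize(t[145:225,145:215],None,fx=5,fy=5,interpolation=cv2.INTER_CUBIC)
b=cv2.resize(t[145:205,277:402],None,fx=5,fy=5,interpolation=cv2.INTER_CUBIC)
im=np.zeros((600,800,3),np.uint8); im[:400,:350]=a[:400]; b=cv2.resize(b,(625,300)); 
im2=np.zeros((600,800,3),np.uint8)
a=cv2.resize(t[150:222,148:213],None,fx=4,fy=4,interpolation=cv2.INTER_CUBIC); im2[:288,:260]=a
im2[300:600,0:625]=b
s=cv2.imread("pics/scene0.png"); c=cv2.resize(s[135:205,265:375],None,fx=4,fy=4,interpolation=cv2.INTER_CUBIC); im2[:280,270:710]=c
cv2.imwrite("pics/crop.png",im2)
E
```

```text
(no output)
```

View pics/crop.png

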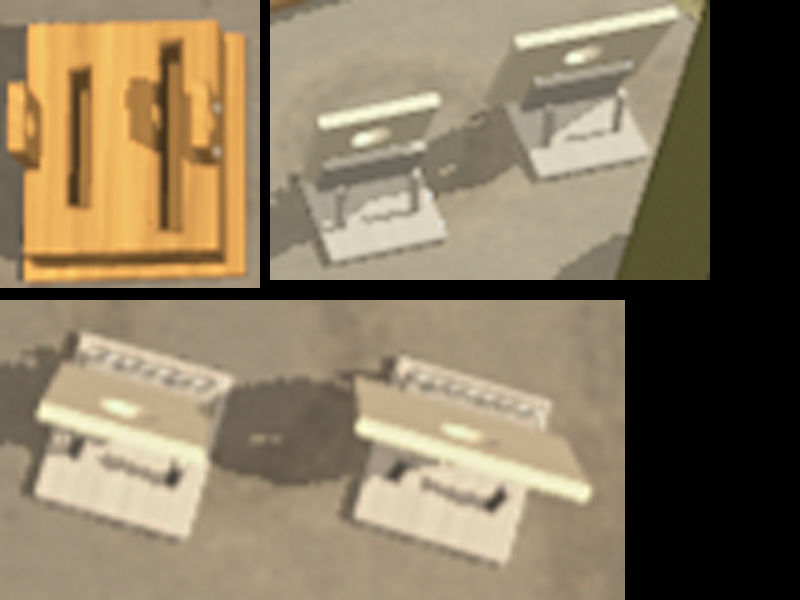

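The crop confirms both white scrapers on their stands. In the top picture the narrow one's top edge runs from about (285,167) to (319,176), and the wide one's from (348,171) to (395,183). The long slot is the right-hand one, from (191,160) to (190,208).

```bash
python3 - <<'E'
from h import *
np.set_printoptions(precision=4,suppress=True)
def seg(n,p,q,z,lab):
    P=ray(n,[p,q],z)[:,:2]; d=P[1]-P[0]; print(lab,P.mean(0),"len",np.hypot(*d).round(4),"ang",np.degrees(np.arctan2(d[1],d[0])).round(2))
c1=lambda x,y:(148+x/4-.4,150+y/4-.4); c2=lambda x,y:(277+x/5-.4,145+(y-300)/5-.4)
s1=lambda x,y:(265+(x-270)/4-.4,135+y/4-.4)
for z in(.135,):
    seg("top",c2(40,410),c2(208,456),z,"narrow top"); seg("top",c2(357,432),c2(590,490),z,"wide top")
    seg("scene",s1(320,122),s1(438,100),z,"narrow sc"); seg("scene",s1(517,40),s1(675,15),z,"wide sc")
seg("top",c1(28,22),c1(24,250),.06,"L"); seg("top",c1(220,22),c1(220,252),.06,"R");seg("top",c1(28,22),c1(220,22),.06,"T");seg("top",c1(24,250),c1(220,252),.06,"B")
seg("top",c1(172,42),c1(171,231),.06,"long"); seg("top",c1(80,70),c1(77,207),.06,"short")
for n in("top","scene"):
    viewer.grab_frame(n)
    for k in("narrow_scraper","wide_scraper","long_slot","short_slot","hole_a","pin","pin_tip"):
        print(n,k,[(np.array(d["at"]),round(d["conf"],2)) for d in viewer.tip_of(n,k)])
    for k in("narrow_scraper","wide_scraper"):
        print(n,"spot",k,[(np.array(d["at"]),round(d["conf"],2)) for d in viewer.spot_in(n,k)])
E
```

```text
narrow top [ 0.6232 -0.1307] len 0.0872 ang -105.64
wide top [ 0.6095 -0.3057] len 0.1197 ang -104.3
narrow sc [ 0.6232 -0.1305] len 0.0838 ang -107.88
wide sc [ 0.611  -0.3065] len 0.1169 ang -109.83
L [0.6102 0.2522] len 0.155 ang -178.39
R [0.6101 0.1247] len 0.1566 ang -178.5
T [0.688  0.1906] len 0.1276 ang -89.7
B [0.5323 0.1863] len 0.1274 ang -90.42
long [0.61   0.1566] len 0.1286 ang -178.52
short [0.6081 0.2177] len 0.0931 ang -178.93
top narrow_scraper [(array([ 0.6827, -0.1501,  0.0192]), 0.83), (array([0.3515, 0.0927, 0.0046]), 0.66)]
top wide_scraper [(array([ 0.6674, -0.3232,  0.0237]), 0.63), (array([0.6095, 0.2212, 0.0617]), 0.32)]
top long_slot [(array([0.6129, 0.1628, 0.0605]), 0.98), (array([0.509 , 0.0261, 0.006 ]), 0.73)]
top short_slot [(array([0.6072, 0.2204, 0.0595]), 0.85), (array([0.5083, 0.0281, 0.0063]), 0.17)]
top hole_a [(array([0.6047, 0.2554, 0.0907]), 0.86), (array([ 0.6512, -0.3248,  0.0019]), 0.68), (array([0.6064, 0.1299, 0.094 ]), 0.55)]
top pin [(array([ 0.4675, -0.1639,  0.008 ]), 0.97)]
top pin_tip [(array([0.5097, 0.0264, 0.0068]), 0.94)]
top
[... 270 characters left out ...]
 0.9), (array([ 0.6781, -0.1432,  0.0204]), 0.65), (array([0.6071, 0.2208, 0.0642]), 0.65)]
scene wide_scraper [(array([ 0.6642, -0.3272,  0.0204]), 0.64)]
scene long_slot [(array([0.6115, 0.1568, 0.058 ]), 0.64)]
scene short_slot [(array([0.6059, 0.221 , 0.0644]), 0.71)]
scene hole_a [(array([0.6096, 0.2549, 0.0934]), 0.82), (array([0.6091, 0.1249, 0.0956]), 0.72)]
scene pin [(array([ 0.4712, -0.1638,  0.009 ]), 0.94)]
scene pin_tip [(array([0.5057, 0.0286, 0.0084]), 0.92)]
scene spot narrow_scraper [(array([0.3851, 0.1442, 0.0096]), 0.86), (array([ 0.6325, -0.1231,  0.1077]), 0.6)]
scene spot wide_scraper [(array([ 0.6234, -0.3027,  0.1033]), 0.93), (array([0.5881, 0.1975, 0.0608]), 0.49)]
```

Request:
arm_command:
  deltas: [1,0.1,0.1,0.2,0,1,0.18,0.18,0.03,1,1,0.18,0.18,0,1,1,0.18,0.18,0,1,1,0.18,0.18,0,1]
  force: 25

```text
t: 2.72
eef_pos: [0.3283, -0.4324, 0.2474]
tcp_rot: [[0.796, 0.605, 0.001], [0.605, -0.796, -0.001], [0.0, 0.001, -1.0]]
contact_force: [0.5, -0.7, 0.0]
width: 0.0853
finger_force: 0.0
```

Request:
arm_command:
  deltas: [1,0.18,0.18,0,1,1,0.18,0.18,0,1,1,0.18,0.18,0,1,1,0.18,0.18,0,1,1,0.18,0.18,0,1]

```text
t: 3.13
eef_pos: [0.4758, -0.2846, 0.2473]
tcp_rot: [[0.497, 0.868, 0.001], [0.868, -0.497, -0.0], [-0.0, 0.001, -1.0]]
contact_force: [1.1, -0.3, -0.4]
width: 0.0853
finger_force: 0.0
```

Request:
arm_command:
  deltas: [1,0.18,0.18,0,1,1,0.18,0.18,0,1,1,0.09,0.1,0,1,1,0,0,0,0]

```text
t: 3.47
eef_pos: [0.5548, -0.2032, 0.2466]
tcp_rot: [[0.272, 0.962, 0.001], [0.962, -0.272, 0.002], [0.002, 0.001, -1.0]]
contact_force: [-0.6, -0.6, 0.1]
width: 0.0855
finger_force: 0.0
```

Request:
arm_command:
  deltas: [1,0.12,0.12,0,0,1,0.12,0.12,0,0,1,0.12,0.12,0,0,1,0,0,0,0]

```text
t: 3.8
eef_pos: [0.6266, -0.1317, 0.2463]
tcp_rot: [[0.277, 0.961, 0.001], [0.961, -0.277, 0.002], [0.002, 0.001, -1.0]]
contact_force: [-0.0, -1.0, -0.8]
width: 0.0856
finger_force: 0.0
```

```bash
cat > look.py <<'E'
import sys
from h import *
np.set_printoptions(precision=4,suppress=True)
tag=sys.argv[1]; ims=[viewer.grab_frame(n) for n in("scene","top")]
for n in("scene","top"):
    for k in sys.argv[2:]:
        print(n,k,[(np.array(d["at"]),round(d["conf"],2)) for d in viewer.tip_of(n,k)])
cv2.imwrite(f"pics/{tag}_s.png",ims[0]); cv2.imwrite(f"pics/{tag}_t.png",ims[1])
s=robot.get_state(); print(s["t"],s["eef_pos"],"yaw_y",np.degrees(np.arctan2(s["tcp_rot"][1][1],s["tcp_rot"][0][1])).round(2),s["width"],s["contact_force"],s["joint_pos"])
E
python3 look.py a narrow_scraper wide_scraper
```

```text
scene narrow_scraper []
scene wide_scraper []
top narrow_scraper [(array([0.3486, 0.0927, 0.0054]), 0.71), (array([ 0.6668, -0.3233,  0.0231]), 0.28)]
top wide_scraper [(array([ 0.6658, -0.3237,  0.0257]), 0.55), (array([0.6163, 0.162 , 0.059 ]), 0.25)]
4.1 [ 0.6226 -0.1365  0.2472] yaw_y -16.37 0.08545713894476473 [ 0.0297 -0.2948 -0.2085] [-0.2156  0.3762  0.1289  1.3236 -0.0003  1.6409]
```

Request:
arm_command:
  deltas: [1,0.023,0.027,-0.15,0,1,0,0,-0.15,0,1,0,0,-0.15,0,1,0,0,-0.15,0,1,0,0,-0.1,0]

```text
t: 4.52
eef_pos: [0.6259, -0.1308, 0.1044]
tcp_rot: [[0.282, 0.959, -0.003], [0.959, -0.282, 0.0], [-0.0, -0.003, -1.0]]
contact_force: [-0.6, -0.3, -0.3]
width: 0.0854
finger_force: 0.0
```

Request:
arm_command:
  deltas: [1,0,0,0,0,1,0,0,0,0]

```text
t: 4.68
eef_pos: [0.6267, -0.1306, 0.1066]
tcp_rot: [[0.282, 0.96, -0.002], [0.96, -0.282, 0.0], [-0.0, -0.002, -1.0]]
contact_force: [-0.6, 0.5, 0.4]
width: 0.0854
finger_force: 0.0
```

```bash
python3 look.py b; python3 -c "
from h import *
s=cv2.imread('pics/b_s.png');t=cv2.imread('pics/b_t.png')
f=lambda i,x,y:cv2.resize(i[y:y+100,x:x+130],None,fx=3,fy=3,interpolation=cv2.INTER_CUBIC)
cv2.imwrite('pics/b.png',np.hstack([f(s,230,110),f(t,245,110)]))"
```

```text
4.7833 [ 0.629  -0.1308  0.109 ] yaw_y -16.32 0.08559695224658372 [-0.2822  0.3943  1.446 ] [-0.2049  0.4421 -0.0915  1.0346 -0.      1.6507]
```

View pics/b.png

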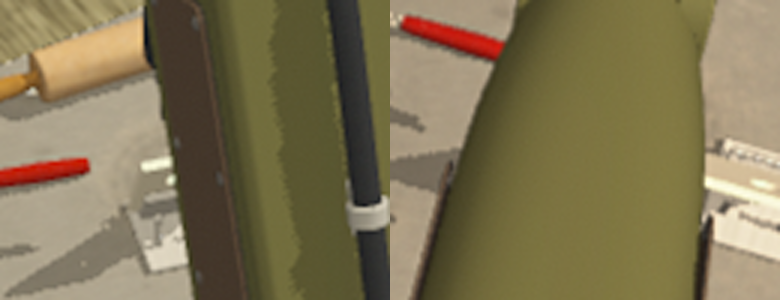

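The arm hides the grasp in both views, with only a corner of the narrow scraper showing at crop (155,165). I'll go by the state readings instead.

Request:
arm_command:
  deltas: [0,0,0,-0.01,0,0,0,0,0,0,0,0,0,0,0,0,0,0,0,0,0,0,0,0,0]
  force: 25

```text
t: 5.2
eef_pos: [0.6284, -0.13, 0.1055]
tcp_rot: [[0.28, 0.96, 0.001], [0.96, -0.28, -0.0], [0.0, 0.001, -1.0]]
contact_force: [-0.0, 0.4, 0.2]
width: 0.0257
finger_force: 0.0
```

Request:
arm_command:
  deltas: [0,0,0,0,0,0,0,0,0,0,0,0,0,0,0]

```text
t: 5.45
eef_pos: [0.6287, -0.13, 0.1056]
tcp_rot: [[0.28, 0.96, 0.001], [0.96, -0.28, -0.0], [0.0, 0.001, -1.0]]
contact_force: [-0.4, 1.5, 3.5]
width: 0.0117
finger_force: 22.6
```

Request:
arm_command:
  deltas: [0,0.02,0,0.05,0,0,0.02,0,0.07,0,0,0.02,0,0.08,0,0,0,0,0.1,0,0,0,0,0.1,0]
  force: 40

```text
t: 5.87
eef_pos: [0.64, -0.1298, 0.1856]
tcp_rot: [[0.28, 0.96, -0.001], [0.96, -0.28, 0.0], [-0.0, -0.001, -1.0]]
contact_force: [-0.2, -0.3, -0.8]
width: 0.0064
finger_force: 39.8
```

Request:
arm_command:
  deltas: [0,0,0,0.1,0,0,0,0,0.1,0,0,0,0,0.1,0,0,0,0,0.1,0,0,0,0,0,0]

```text
t: 6.28
eef_pos: [0.6419, -0.1302, 0.2697]
tcp_rot: [[0.28, 0.96, 0.006], [0.96, -0.28, -0.001], [0.001, 0.006, -1.0]]
contact_force: [0.7, -0.7, -0.7]
width: 0.0065
finger_force: 40.0
```

Request:
arm_command:
  deltas: [0,0,0.07,0,1,0,0,0.07,0,1,0,-0.01,0.07,0,1,0,-0.01,0.07,0,1,0,-0.01,0.07,0,1]

```text
t: 6.7
eef_pos: [0.6335, -0.0593, 0.2638]
tcp_rot: [[-0.12, 0.993, -0.002], [0.993, 0.12, 0.0], [0.0, -0.002, -1.0]]
contact_force: [-0.6, 1.3, -1.7]
width: 0.0068
finger_force: 40.0
```

Request:
arm_command:
  deltas: [0,-0.01,0.07,0,1,0,-0.01,0.07,0,1,0,-0.01,0.07,0,1,0,-0.01,0.07,0,1,0,-0.01,0.07,0,1]

```text
t: 7.12
eef_pos: [0.6234, 0.0108, 0.2639]
tcp_rot: [[-0.497, 0.868, -0.002], [0.868, 0.497, -0.0], [0.001, -0.002, -1.0]]
contact_force: [-0.5, 0.4, -2.3]
width: 0.0067
finger_force: 40.0
```

Request:
arm_command:
  deltas: [0,-0.01,0.07,0,1,0,-0.01,0.07,0,1,0,-0.01,0.07,0,1,0,-0.01,0.07,0,1,0,-0.01,0.07,0,1]

```text
t: 7.53
eef_pos: [0.6134, 0.0807, 0.2639]
tcp_rot: [[-0.796, 0.606, -0.002], [0.606, 0.796, -0.0], [0.001, -0.001, -1.0]]
contact_force: [0.3, 1.0, -2.4]
width: 0.0066
finger_force: 40.0
```

Request:
arm_command:
  deltas: [0,-0.01,0.07,0,1,0,-0.01,0.07,0,1,0,-0.01,0.07,0,1,0,-0.01,0.07,0,1,0,0,0.07,0,1]

```text
t: 7.95
eef_pos: [0.6052, 0.1507, 0.264]
tcp_rot: [[-0.969, 0.248, -0.002], [0.248, 0.969, -0.0], [0.002, -0.001, -1.0]]
contact_force: [0.8, -0.4, -1.1]
width: 0.0067
finger_force: 40.0
```

Request:
arm_command:
  deltas: [0,0,0.07,0,1,0,0,0.07,0,1,0,0,0.07,0,1,0,0,0.07,0,0.5,0,0,0,0,0]

```text
t: 8.37
eef_pos: [0.6056, 0.2086, 0.2639]
tcp_rot: [[-1.0, -0.028, -0.002], [-0.028, 1.0, 0.001], [0.002, 0.001, -1.0]]
contact_force: [-0.7, 0.6, -2.3]
width: 0.0066
finger_force: 40.0
```

```bash
python3 look.py c narrow_scraper wide_scraper pin pin_tip; python3 -c "
from h import *
s=cv2.imread('pics/c_s.png');t=cv2.imread('pics/c_t.png')
f=lambda i,x,y:cv2.resize(i[y:y+150,x:x+130],None,fx=3,fy=3,interpolation=cv2.INTER_CUBIC)
cv2.imwrite('pics/c.png',np.hstack([f(s,130,130),f(t,110,120)]))"
```

```text
scene narrow_scraper [(array([0.6073, 0.2154, 0.1641]), 0.89), (array([0.3519, 0.0944, 0.0041]), 0.59)]
scene wide_scraper [(array([0.3872, 0.3145, 0.0012]), 0.71)]
scene pin [(array([ 0.4323, -0.4064, -0.0007]), 0.56)]
scene pin_tip [(array([0.504 , 0.0287, 0.0067]), 0.56)]
top narrow_scraper [(array([0.6055, 0.2093, 0.1653]), 0.59), (array([0.3511, 0.093 , 0.0049]), 0.57)]
top wide_scraper [(array([ 0.6668, -0.3242,  0.0225]), 0.86)]
top pin [(array([ 0.4701, -0.1662,  0.008 ]), 0.87)]
top pin_tip [(array([0.5076, 0.024 , 0.0047]), 0.69), (array([ 0.4683, -0.1674,  0.0078]), 0.25)]
8.8667 [0.6062 0.2056 0.2651] yaw_y 91.39 0.006691856508192832 [ 0.1797 -0.5453 -0.7834] [ 0.327   0.3793  0.1734  1.3647 -0.0001  0.3027]
```

View pics/c.png

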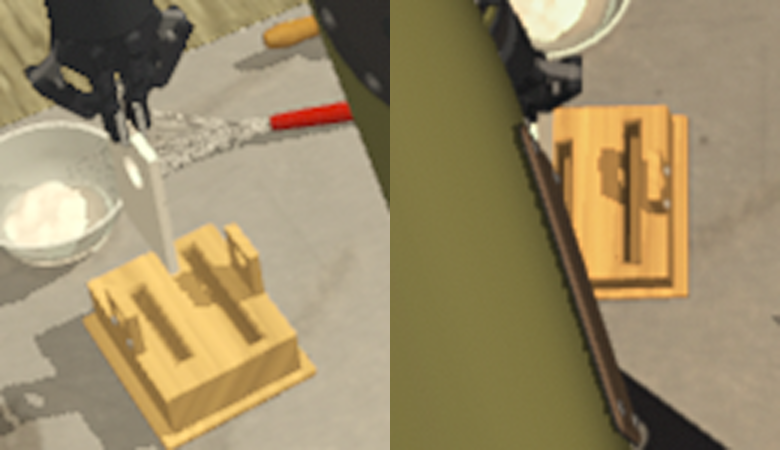

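The crop shows the narrow scraper held upright with its hole up (hole at about (175,187) in the scene picture), above and beside the short slot. I'll fit its in-hand pose against the picture.

```bash
cat > ov.py <<'E'
from h import *
def corners(o,yawx,w,pitch=0,roll=0):
    from scipy.spatial.transform import Rotation as Ro
    R=Ro.from_euler("zyx",[yawx,pitch,roll],degrees=True).as_matrix()
    P=[[x,y*w/2,z] for z in(0,.13) for y in(-1,1) for x in(-.004,.004)]+[[0,.015*np.cos(a)*1,.085+.015*np.sin(a)] for a in np.linspace(0,6.28,13)]
    return np.array(o)+np.array(P)@R.T
def draw(im,n,P,x0,y0,f,w,h,col=(0,0,255)):
    c=cv2.resize(im[y0:y0+h,x0:x0+w],None,fx=f,fy=f,interpolation=cv2.INTER_CUBIC)
    q=((proj(n,P)+.5-[x0,y0])*f).round().astype(int)
    for i,j in[(0,1),(1,3),(3,2),(2,0),(4,5),(5,7),(7,6),(6,4),(0,4),(1,5),(2,6),(3,7)]+[(k,k+1) for k in range(8,20)]:
        cv2.line(c,tuple(map(int,q[i])),tuple(map(int,q[j])),col,1)
    return c
E
python3 - <<'E'
from ov import *
s=cv2.imread("pics/c_s.png")
P=corners([.6062,.2056,.1655],91.4,.085)
a=cv2.resize(s[160:240,140:200],None,fx=6,fy=6,interpolation=cv2.INTER_CUBIC)
cv2.imwrite("pics/c2.png",np.hstack([a,draw(s,"scene",P,140,160,6,60,80)]))
E
```

```text
(no output)
```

View pics/c2.png

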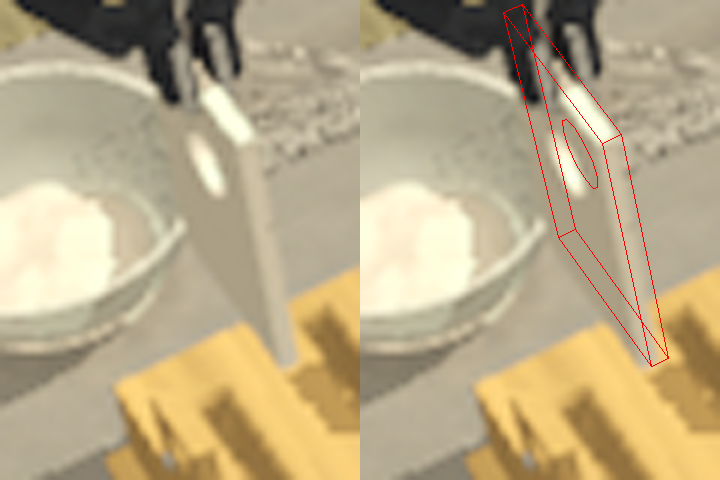

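The overlay shows the scraper's top matching the prediction. Its bottom corner is about 2 px left of the prediction (seen (326,221) in 6x-crop terms), so it tilts about 2° with its bottom roughly 5 mm toward +y. I'll shift it over the slot and look again just above the mouth.

Request:
arm_command:
  deltas: [0,0,0.045,-0.1,0,0,0,0,-0.15,0,0,0,0,-0.12,0,0,0,0,-0.08,0,0,0,0,0,0]

```text
t: 9.28
eef_pos: [0.6035, 0.214, 0.1708]
tcp_rot: [[-1.0, -0.025, -0.006], [-0.025, 1.0, -0.002], [0.006, -0.002, -1.0]]
contact_force: [-1.2, -0.8, -2.3]
width: 0.0071
finger_force: 39.9
```

```bash
python3 look.py d narrow_scraper short_slot long_slot hole_a; python3 - <<'E'
from ov import *
s=cv2.imread("pics/d_s.png"); st=robot.get_state(); p=st["eef_pos"]
P=corners([p[0],p[1]+.005,p[2]-.0995],91.4,.085,pitch=0)
a=cv2.resize(s[165:245,150:210],None,fx=6,fy=6,interpolation=cv2.INTER_CUBIC)
cv2.imwrite("pics/d2.png",np.hstack([a,draw(s,"scene",P,150,165,6,60,80)]))
E
```

```text
scene narrow_scraper [(array([0.3506, 0.0922, 0.0048]), 0.95), (array([0.6046, 0.2163, 0.0705]), 0.92)]
scene short_slot [(array([0.6078, 0.221 , 0.0629]), 0.74)]
scene long_slot [(array([0.612 , 0.1599, 0.0572]), 0.89), (array([0.5069, 0.0301, 0.0068]), 0.63)]
scene hole_a [(array([0.6123, 0.1279, 0.0963]), 0.63)]
top narrow_scraper [(array([0.3503, 0.0966, 0.0047]), 0.95), (array([0.6045, 0.2136, 0.0738]), 0.5)]
top short_slot [(array([0.6106, 0.2233, 0.0581]), 0.76)]
top long_slot [(array([0.614 , 0.1589, 0.0612]), 0.83), (array([0.6108, 0.2194, 0.0599]), 0.55)]
top hole_a [(array([0.6114, 0.1308, 0.0954]), 0.77)]
9.7833 [0.6065 0.2152 0.1758] yaw_y 91.44 0.006876114699877386 [-0.1501  0.4633 -1.3733] [ 0.3409  0.408   0.0133  1.1749 -0.      0.3158]
```

View pics/d2.png

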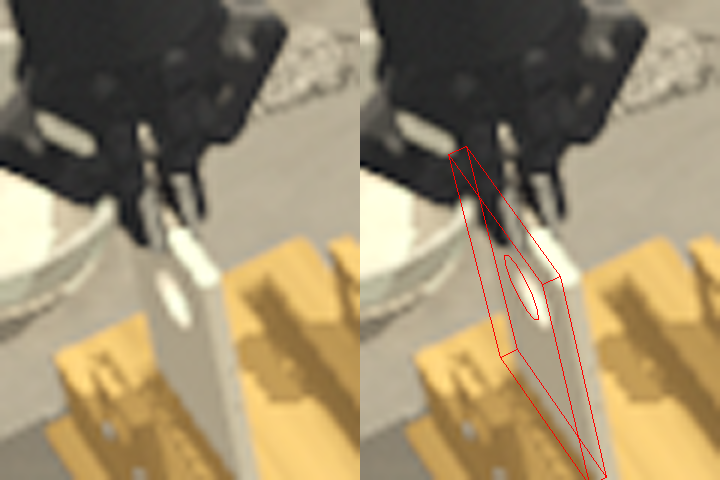

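The picture shows the narrow scraper's lower edge just over the short slot, about 3 mm short in y. I'll nudge it over and lower it while watching the force.

Request:
arm_command:
  deltas: [0,0.012,0.017,0,0,0,0,0,-0.05,0,0,0,0,-0.05,0,0,0,0,-0.05,0,0,0,0,0,0]

```text
t: 10.2
eef_pos: [0.6064, 0.2177, 0.1414]
tcp_rot: [[-1.0, -0.025, -0.005], [-0.025, 1.0, -0.002], [0.005, -0.002, -1.0]]
contact_force: [-1.2, -0.7, -3.2]
width: 0.0069
finger_force: 39.9
```

```bash
python3 look.py e narrow_scraper
```

```text
scene narrow_scraper [(array([0.3517, 0.0921, 0.0043]), 0.84), (array([0.6049, 0.223 , 0.0418]), 0.57)]
top narrow_scraper [(array([0.3484, 0.0959, 0.0036]), 0.57), (array([0.6081, 0.216 , 0.0422]), 0.44), (array([ 0.6678, -0.3212,  0.0217]), 0.29)]
10.4 [0.6085 0.2184 0.145 ] yaw_y 91.44 0.006652093746547532 [-0.6635  0.3289 -0.8226] [ 0.3446  0.4299 -0.0252  1.1158 -0.      0.3194]
```

Request:
arm_command:
  deltas: [0,0,0,-0.05,0,0,0,0,-0.05,0,0,0,0,-0.05,0,0,0,0,-0.02,0,0,0,0,0,0]

```text
t: 10.82
eef_pos: [0.6071, 0.2179, 0.1088]
tcp_rot: [[-1.0, -0.025, -0.003], [-0.025, 1.0, -0.001], [0.003, -0.001, -1.0]]
contact_force: [-0.6, -0.7, -1.3]
width: 0.0068
finger_force: 39.9
```

Request:
arm_command:
  deltas: [0,0,0,0,0,0,0,0,0,0]

```text
t: 10.98
eef_pos: [0.6087, 0.2185, 0.1112]
tcp_rot: [[-1.0, -0.025, 0.0], [-0.025, 1.0, 0.0], [-0.0, 0.0, -1.0]]
contact_force: [0.3, -0.7, -1.5]
width: 0.0067
finger_force: 39.9
```

Request:
arm_command:
  deltas: [0,0,0,-0.01,0,0,0,0,-0.01,0,0,0,0,0,0]

```text
t: 11.23
eef_pos: [0.6085, 0.2184, 0.1068]
tcp_rot: [[-1.0, -0.025, -0.0], [-0.025, 1.0, -0.0], [0.0, -0.0, -1.0]]
contact_force: [0.8, -0.8, -2.2]
width: 0.0067
finger_force: 39.9
```

Request:
arm_command:
  deltas: [0,0,0,0,0]

```text
t: 11.32
eef_pos: [0.6085, 0.2184, 0.107]
tcp_rot: [[-1.0, -0.025, -0.0], [-0.025, 1.0, -0.0], [0.0, -0.0, -1.0]]
contact_force: [-0.1, 0.4, -2.4]
width: 0.0071
finger_force: 39.9
```

Request:
arm_command:
  deltas: [0,0,0,-0.01,0,0,0,0,-0.01,0,0,0,0,0,0]

```text
t: 11.57
eef_pos: [0.6094, 0.2193, 0.1065]
tcp_rot: [[-1.0, -0.025, 0.003], [-0.025, 1.0, 0.002], [-0.003, 0.002, -1.0]]
contact_force: [-6.8, -0.8, 17.7]
width: 0.0066
finger_force: 42.4
```

Request:
arm_command:
  deltas: [0,0,0,0,0]

```text
t: 11.65
eef_pos: [0.6094, 0.2193, 0.1065]
tcp_rot: [[-1.0, -0.025, 0.003], [-0.025, 1.0, 0.002], [-0.003, 0.002, -1.0]]
contact_force: [-5.7, -0.0, 16.2]
width: 0.0065
finger_force: 42.4
```

Request:
arm_command:
  deltas: [0.14,0,0,0.01,0,0.14,0,0,0,0,0.14,0,0,0.02,0,0.14,0,0,0.05,0,0.14,0,0,0.1,0]

```text
t: 12.07
eef_pos: [0.6068, 0.2178, 0.1372]
tcp_rot: [[-1.0, -0.025, -0.004], [-0.025, 1.0, -0.002], [0.004, -0.002, -1.0]]
contact_force: [0.1, 0.6, -0.0]
width: 0.012
finger_force: 0.0
```

Request:
arm_command:
  deltas: [0.14,0,0,0.15,0,0.5,0,0,0.15,0,1,0,0,0.15,0,1,0,0,0.15,0,1,0,0,0,0]

```text
t: 12.48
eef_pos: [0.6113, 0.2194, 0.2667]
tcp_rot: [[-1.0, -0.025, 0.009], [-0.025, 1.0, 0.003], [-0.01, 0.003, -1.0]]
contact_force: [1.0, -0.5, 0.7]
width: 0.0599
finger_force: 0.0
```

```bash
python3 look.py f narrow_scraper wide_scraper long_slot hole_b
```

```text
scene narrow_scraper [(array([0.3522, 0.0945, 0.0023]), 0.91)]
scene wide_scraper []
scene long_slot [(array([0.6135, 0.1582, 0.06  ]), 0.96)]
scene hole_b [(array([0.613 , 0.1272, 0.0932]), 0.65), (array([0.6112, 0.2509, 0.0946]), 0.64)]
top narrow_scraper [(array([0.6064, 0.2177, 0.0061]), 0.77), (array([0.5111, 0.0274, 0.0034]), 0.69), (array([0.3508, 0.0933, 0.0043]), 0.66)]
top wide_scraper [(array([ 0.6673, -0.3239,  0.0241]), 0.59), (array([0.6102, 0.1283, 0.0977]), 0.19)]
top long_slot [(array([0.6173, 0.1626, 0.0653]), 0.74), (array([0.6088, 0.2194, 0.0054]), 0.59)]
top hole_b [(array([0.6124, 0.1303, 0.0973]), 0.62), (array([0.6124, 0.2183, 0.0061]), 0.62)]
12.9833 [0.6081 0.2183 0.2581] yaw_y 91.45 0.0850732276513135 [0.8244 0.4885 0.0858] [ 0.3447  0.3937  0.1785  1.3571 -0.      0.3195]
```

Request:
arm_command:
  deltas: [1,0,-0.1,0,-1,1,0,-0.11,0,-1,1,0,-0.11,0,-1,1,0,-0.11,0,-1,1,0,-0.11,0,-1]

```text
t: 13.4
eef_pos: [0.6082, 0.1095, 0.2586]
tcp_rot: [[-0.929, 0.369, -0.001], [0.369, 0.929, -0.0], [0.0, -0.0, -1.0]]
contact_force: [-0.4, -1.1, 0.4]
width: 0.0853
finger_force: 0.0
```

Request:
arm_command:
  deltas: [1,0,-0.11,0,-1,1,0,-0.11,0,-1,1,0,-0.11,0,-1,1,0,-0.11,0,-1,1,0,-0.11,0,-1]

```text
t: 13.82
eef_pos: [0.6082, -0.0006, 0.2587]
tcp_rot: [[-0.712, 0.702, -0.0], [0.702, 0.712, 0.0], [0.0, -0.0, -1.0]]
contact_force: [0.2, 0.0, 0.6]
width: 0.0855
finger_force: 0.0
```

Request:
arm_command:
  deltas: [1,0,-0.11,0,-1,1,0,-0.11,0,-1,1,0,-0.11,0,-1,1,0,-0.11,0,-1,1,0,-0.11,0,-1]

```text
t: 14.23
eef_pos: [0.6082, -0.1106, 0.2587]
tcp_rot: [[-0.382, 0.924, -0.001], [0.924, 0.382, 0.0], [0.0, -0.0, -1.0]]
contact_force: [0.3, -0.4, -0.4]
width: 0.0852
finger_force: 0.0
```

Request:
arm_command:
  deltas: [1,0,-0.11,0,-1,1,0,-0.11,0,-1,1,0,-0.11,0,-1,1,0,-0.11,0,-1,1,0,-0.11,0,-1]

```text
t: 14.65
eef_pos: [0.6082, -0.2206, 0.2586]
tcp_rot: [[0.008, 1.0, -0.001], [1.0, -0.008, 0.0], [0.0, -0.001, -1.0]]
contact_force: [0.2, 1.4, 1.3]
width: 0.0857
finger_force: 0.0
```

Request:
arm_command:
  deltas: [1,0,-0.11,0,-1,1,0,-0.11,0,-1,1,0,-0.11,0,-1,1,0,-0.11,0,-0.5,1,0,0,0,0]

```text
t: 15.07
eef_pos: [0.6078, -0.3114, 0.258]
tcp_rot: [[0.285, 0.959, -0.001], [0.959, -0.285, -0.001], [-0.002, -0.001, -1.0]]
contact_force: [-0.2, -0.6, -0.4]
width: 0.0852
finger_force: 0.0
```

```bash
python3 look.py g narrow_scraper wide_scraper
```

```text
scene narrow_scraper [(array([0.3544, 0.0939, 0.0047]), 0.96), (array([0.6084, 0.2218, 0.0066]), 0.84)]
scene wide_scraper [(array([0.5044, 0.0307, 0.0091]), 0.7)]
top narrow_scraper [(array([0.61  , 0.2193, 0.0086]), 0.67)]
top wide_scraper [(array([ 0.6688, -0.3206,  0.0211]), 0.52), (array([0.6101, 0.1284, 0.0967]), 0.37)]
15.3667 [ 0.6086 -0.3065  0.2591] yaw_y -16.19 0.08535892791789561 [0.2062 0.3891 0.2876] [-0.4666  0.466   0.288   1.393   0.0003  1.3867]
```

Request:
arm_command:
  deltas: [1,0.027,-0.008,-0.15,0,1,0,0,-0.17,0,1,0,0,-0.17,0,1,0,0,-0.16,0,1,0,0,-0.11,0]

```text
t: 15.78
eef_pos: [0.6126, -0.3073, 0.1039]
tcp_rot: [[0.279, 0.96, -0.003], [0.96, -0.279, 0.002], [0.001, -0.003, -1.0]]
contact_force: [-0.7, 0.0, -0.3]
width: 0.0858
finger_force: 0.0
```

Request:
arm_command:
  deltas: [1,0,0,0,0,1,0,0,0,0,1,0,0,0,0]

```text
t: 16.03
eef_pos: [0.615, -0.3091, 0.109]
tcp_rot: [[0.279, 0.96, 0.002], [0.96, -0.279, -0.001], [-0.0, 0.002, -1.0]]
contact_force: [0.7, -0.8, -0.2]
width: 0.0858
finger_force: 0.0
```

Now close gently, then lift the same way as before.

Request:
arm_command:
  deltas: [0,0,0,-0.012,0,0,0,0,0,0,0,0,0,0,0,0,0,0,0,0,0,0,0,0,0]
  force: 25

```text
t: 16.45
eef_pos: [0.6142, -0.3093, 0.1052]
tcp_rot: [[0.28, 0.96, 0.001], [0.96, -0.28, -0.0], [-0.0, 0.001, -1.0]]
contact_force: [0.2, 0.3, 0.5]
width: 0.0257
finger_force: 0.0
```

Request:
arm_command:
  deltas: [0,0,0,0,0,0,0,0,0,0,0,0,0,0,0]

```text
t: 16.7
eef_pos: [0.6144, -0.3094, 0.1052]
tcp_rot: [[0.28, 0.96, 0.001], [0.96, -0.28, -0.0], [-0.0, 0.001, -1.0]]
contact_force: [0.5, -0.2, 3.0]
width: 0.0126
finger_force: 22.6
```

Request:
arm_command:
  deltas: [0,0.02,0,0.05,0,0,0.02,0,0.07,0,0,0.02,0,0.08,0,0,0,0,0.1,0,0,0,0,0.1,0]
  force: 40

```text
t: 17.12
eef_pos: [0.6258, -0.3088, 0.1851]
tcp_rot: [[0.28, 0.96, -0.001], [0.96, -0.28, 0.001], [0.0, -0.001, -1.0]]
contact_force: [1.6, -0.5, -1.2]
width: 0.0064
finger_force: 40.0
```

Request:
arm_command:
  deltas: [0,0,0,0.1,0,0,0,0,0.1,0,0,0,0,0.1,0,0,0,0,0.1,0,0,0,0,0.1,0]

```text
t: 17.53
eef_pos: [0.6256, -0.3088, 0.2856]
tcp_rot: [[0.28, 0.96, -0.001], [0.96, -0.28, 0.0], [0.0, -0.001, -1.0]]
contact_force: [0.5, 0.3, -1.7]
width: 0.0071
finger_force: 40.1
```

Request:
arm_command:
  deltas: [0,0,0.1,0,1,0,0,0.1,0,1,0,0,0.1,0,1,0,0,0.1,0,1,0,0,0.1,0,1]

```text
t: 17.95
eef_pos: [0.6256, -0.2081, 0.2847]
tcp_rot: [[-0.12, 0.993, -0.001], [0.993, 0.12, 0.0], [0.0, -0.001, -1.0]]
contact_force: [0.1, -0.0, -1.6]
width: 0.0069
finger_force: 40.1
```

Request:
arm_command:
  deltas: [0,0,0.1,0,1,0,0,0.1,0,1,0,0,0.1,0,1,0,0,0.1,0,1,0,0,0.1,0,1]

```text
t: 18.37
eef_pos: [0.6256, -0.108, 0.2847]
tcp_rot: [[-0.497, 0.868, -0.001], [0.868, 0.497, 0.0], [0.001, -0.001, -1.0]]
contact_force: [-0.1, 0.2, -1.1]
width: 0.0066
finger_force: 40.1
```

Request:
arm_command:
  deltas: [0,0,0.1,0,1,0,0,0.1,0,1,0,0,0.1,0,1,0,0,0.1,0,1,0,0,0.1,0,1]

```text
t: 18.78
eef_pos: [0.6255, -0.0081, 0.2847]
tcp_rot: [[-0.796, 0.606, -0.001], [0.606, 0.796, -0.0], [0.001, -0.001, -1.0]]
contact_force: [-0.3, -0.1, -1.8]
width: 0.0067
finger_force: 40.1
```

Request:
arm_command:
  deltas: [0,-0.01,0.1,0,1,0,-0.01,0.1,0,1,0,-0.01,0.1,0,1,0,-0.01,0.1,0,1,0,-0.01,0.1,0,1]

```text
t: 19.2
eef_pos: [0.6154, 0.0919, 0.2847]
tcp_rot: [[-0.969, 0.248, -0.001], [0.248, 0.969, -0.0], [0.001, -0.0, -1.0]]
contact_force: [0.3, 0.3, -2.0]
width: 0.0067
finger_force: 40.1
```

Request:
arm_command:
  deltas: [0,-0.01,0.1,0,1,0,-0.01,0.1,0,1,0,0,0.1,0,1,0,0,0.05,0,0.5,0,0,0,0,0]

```text
t: 19.62
eef_pos: [0.6116, 0.1628, 0.2845]
tcp_rot: [[-1.0, -0.028, -0.001], [-0.028, 1.0, 0.0], [0.001, 0.0, -1.0]]
contact_force: [-0.0, -0.2, -2.0]
width: 0.0065
finger_force: 40.1
```

```bash
python3 look.py k narrow_scraper wide_scraper long_slot
```

```text
scene narrow_scraper [(array([0.6093, 0.2232, 0.0062]), 0.89), (array([0.3499, 0.0922, 0.0069]), 0.6)]
scene wide_scraper [(array([0.6086, 0.1646, 0.186 ]), 0.96)]
scene long_slot [(array([0.6106, 0.1584, 0.0608]), 0.63)]
top narrow_scraper [(array([0.3544, 0.0943, 0.0056]), 0.52)]
top wide_scraper []
top long_slot [(array([0.6153, 0.1624, 0.0626]), 0.92)]
20.0167 [0.612  0.1599 0.2847] yaw_y 91.35 0.006744954808135757 [-0.4242  0.0575 -0.6113] [ 0.2557  0.3634  0.1945  1.4019 -0.0002  0.2321]
```

Request:
arm_command:
  deltas: [0,0,-0.01,-0.12,0,0,0,0,-0.15,0,0,0,0,-0.15,0,0,0,0,-0.1,0,0,0,0,-0.03,0]

```text
t: 20.43
eef_pos: [0.6095, 0.1577, 0.1706]
tcp_rot: [[-1.0, -0.024, -0.006], [-0.024, 1.0, -0.002], [0.006, -0.001, -1.0]]
contact_force: [-0.0, 0.2, -1.5]
width: 0.0063
finger_force: 40.0
```

Request:
arm_command:
  deltas: [0,0,0,0,0,0,0,0,0,0,0,0,0,0,0]

```text
t: 20.68
eef_pos: [0.6132, 0.159, 0.1766]
tcp_rot: [[-1.0, -0.025, 0.003], [-0.025, 1.0, 0.001], [-0.003, 0.001, -1.0]]
contact_force: [0.3, -0.3, -1.5]
width: 0.0069
finger_force: 40.1
```

```bash
python3 look.py m wide_scraper long_slot; python3 - <<'E'
from ov import *
s=cv2.imread("pics/m_s.png"); t=cv2.imread("pics/m_t.png"); p=robot.get_state()["eef_pos"]
P=corners([p[0],p[1]+.002,p[2]-.0985],91.4,.12)
a=cv2.resize(s[165:265,150:230],None,fx=5,fy=5,interpolation=cv2.INTER_CUBIC)
cv2.imwrite("pics/m2.png",np.hstack([a,draw(s,"scene",P,150,165,5,80,100)]))
E
```

```text
scene wide_scraper [(array([0.6102, 0.1626, 0.0761]), 0.71)]
scene long_slot [(array([0.6139, 0.1579, 0.0569]), 0.65)]
top wide_scraper []
top long_slot [(array([0.6165, 0.1635, 0.0622]), 0.71), (array([0.6101, 0.1281, 0.0945]), 0.56), (array([0.5097, 0.0267, 0.0082]), 0.25)]
20.9833 [0.6123 0.159  0.1754] yaw_y 91.44 0.006891747219794795 [-0.2859  0.325  -2.1031] [ 0.2541  0.3875 -0.0177  1.1644 -0.      0.2288]
```

View pics/m2.png

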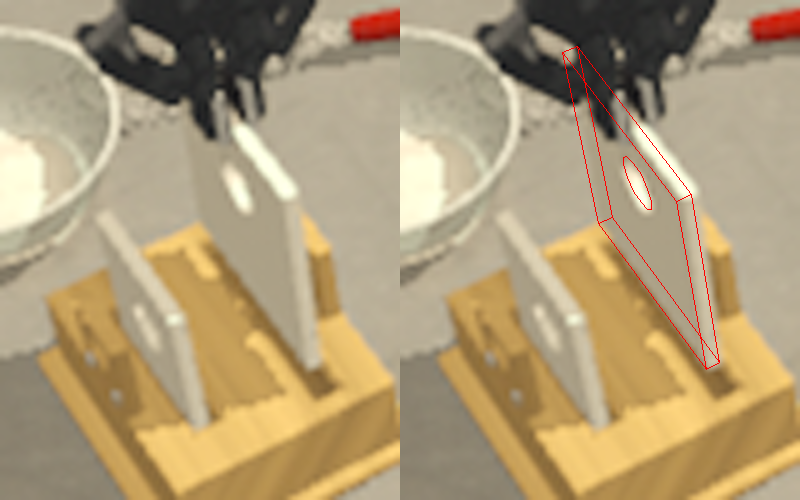

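The picture shows the narrow scraper fully down in the short slot. The wide one's near bottom corner is at 5x-crop (311,367), right over the long slot, whose near end is at about (332,394). I'll check that against the slot's position numerically.

```bash
python3 - <<'E'
from h import *
uv=np.array([[343,385],[325,402]])/5+[150,165]-.4
P=ray("scene",uv,.06); print(P.round(4))
print(ray("scene",np.array([[303,366],[320,360]])/5+[150,165]-.4,.077).round(4))
# short slot near end / scraper near edge seen at z=.06
print(ray("scene",np.array([[190,425],[208,420]])/5+[150,165]-.4,.06).round(4))
E
```

```text
[[0.5447 0.1476 0.06  ]
 [0.5399 0.1605 0.06  ]]
[[0.5541 0.1638 0.077 ]
 [0.5529 0.1547 0.077 ]]
[[0.5641 0.2257 0.06  ]
 [0.562  0.2165 0.06  ]]
```

Request:
arm_command:
  deltas: [0,-0.013,0,0,0,0,0,0,-0.05,0,0,0,0,-0.05,0,0,0,0,-0.05,0,0,0,0,0,0]

```text
t: 21.4
eef_pos: [0.6083, 0.1584, 0.1415]
tcp_rot: [[-1.0, -0.025, -0.003], [-0.025, 1.0, -0.001], [0.003, -0.001, -1.0]]
contact_force: [1.9, 0.2, -2.3]
width: 0.0065
finger_force: 40.0
```

Request:
arm_command:
  deltas: [0,0,0,0,0,0,0,0,0,0]

```text
t: 21.57
eef_pos: [0.6092, 0.1588, 0.1443]
tcp_rot: [[-1.0, -0.025, -0.0], [-0.025, 1.0, -0.0], [0.0, -0.0, -1.0]]
contact_force: [0.9, -0.2, -2.3]
width: 0.0066
finger_force: 40.0
```

Entered with no force. Continue down.

Request:
arm_command:
  deltas: [0,0,0,-0.05,0,0,0,0,-0.05,0,0,0,0,-0.05,0,0,0,0,-0.02,0,0,0,0,0,0]

```text
t: 21.98
eef_pos: [0.609, 0.1586, 0.1091]
tcp_rot: [[-1.0, -0.025, -0.001], [-0.025, 1.0, -0.001], [0.001, -0.0, -1.0]]
contact_force: [1.9, 0.0, -2.9]
width: 0.0068
finger_force: 40.0
```

Request:
arm_command:
  deltas: [0,0,0,-0.01,0,0,0,0,-0.01,0,0,0,0,0,0]

```text
t: 22.23
eef_pos: [0.6096, 0.159, 0.1068]
tcp_rot: [[-1.0, -0.025, 0.001], [-0.025, 1.0, 0.0], [-0.001, 0.0, -1.0]]
contact_force: [2.4, 0.8, -0.8]
width: 0.0067
finger_force: 40.2
```

Request:
arm_command:
  deltas: [0,0,0,0,0]

```text
t: 22.32
eef_pos: [0.6095, 0.1589, 0.1069]
tcp_rot: [[-1.0, -0.025, 0.0], [-0.025, 1.0, 0.0], [-0.0, 0.0, -1.0]]
contact_force: [2.3, 1.0, -1.5]
width: 0.0067
finger_force: 40.2
```

Request:
arm_command:
  deltas: [0,0,0,-0.01,0,0,0,0,-0.01,0,0,0,0,0,0]

```text
t: 22.57
eef_pos: [0.6106, 0.1596, 0.1064]
tcp_rot: [[-1.0, -0.025, 0.004], [-0.025, 1.0, 0.002], [-0.004, 0.002, -1.0]]
contact_force: [-3.7, -0.6, 19.0]
width: 0.007
finger_force: 42.8
```

Request:
arm_command:
  deltas: [0,0,0,0,0]

```text
t: 22.65
eef_pos: [0.6106, 0.1596, 0.1063]
tcp_rot: [[-1.0, -0.025, 0.004], [-0.025, 1.0, 0.002], [-0.004, 0.002, -1.0]]
contact_force: [-3.8, 0.1, 19.0]
width: 0.0068
finger_force: 42.8
```

Fully seated. Release and back off upward, then head for the pin.

Request:
arm_command:
  deltas: [0.14,0,0,0.01,0,0.14,0,0,0,0,0.14,0,0,0.02,0,0.14,0,0,0.05,0,0.14,0,0,0.1,0]

```text
t: 23.07
eef_pos: [0.6071, 0.1583, 0.1367]
tcp_rot: [[-1.0, -0.025, -0.005], [-0.025, 1.0, -0.001], [0.005, -0.001, -1.0]]
contact_force: [-0.7, -0.6, 0.1]
width: 0.0121
finger_force: 0.0
```

Request:
arm_command:
  deltas: [0.14,0,0,0.15,0,0.5,0,0,0.15,0,1,0,0,0.15,0,1,0,0,0.05,0,1,0,0,0,0]

```text
t: 23.48
eef_pos: [0.6111, 0.1594, 0.2425]
tcp_rot: [[-1.0, -0.025, 0.006], [-0.025, 1.0, 0.002], [-0.006, 0.001, -1.0]]
contact_force: [0.9, -0.8, 0.4]
width: 0.0602
finger_force: 0.0
```

Request:
arm_command:
  deltas: [1,-0.04,-0.08,0,1,1,-0.04,-0.08,0,1,1,-0.04,-0.08,0,1,1,-0.04,-0.08,0,1,1,-0.04,-0.08,0,1]

```text
t: 23.9
eef_pos: [0.5678, 0.0781, 0.2366]
tcp_rot: [[-0.909, -0.416, -0.003], [-0.416, 0.909, -0.0], [0.003, 0.001, -1.0]]
contact_force: [-0.3, -1.6, -0.1]
width: 0.0856
finger_force: 0.0
```

Request:
arm_command:
  deltas: [1,-0.04,-0.08,0,1,1,-0.04,-0.08,0,1,1,-0.04,-0.08,0,1,1,-0.04,-0.08,0,1,1,-0.04,-0.08,0,1]

```text
t: 24.32
eef_pos: [0.5277, -0.0019, 0.2368]
tcp_rot: [[-0.675, -0.737, -0.003], [-0.737, 0.675, 0.0], [0.002, 0.002, -1.0]]
contact_force: [0.7, -0.0, 1.0]
width: 0.0855
finger_force: 0.0
```

Request:
arm_command:
  deltas: [1,-0.04,-0.08,0,1,1,-0.04,-0.08,0,1,1,-0.04,-0.08,0,1,1,-0.04,-0.08,0,1,1,-0.04,-0.08,0,1]

```text
t: 24.73
eef_pos: [0.4877, -0.0817, 0.2368]
tcp_rot: [[-0.335, -0.942, -0.003], [-0.942, 0.335, 0.001], [0.0, 0.003, -1.0]]
contact_force: [-0.2, 0.3, 0.2]
width: 0.0852
finger_force: 0.0
```

Request:
arm_command:
  deltas: [1,-0.04,-0.1,0,1,1,-0.03,-0.1,0,1,1,0,0,0,0]

```text
t: 24.98
eef_pos: [0.4732, -0.1234, 0.237]
tcp_rot: [[-0.185, -0.983, -0.003], [-0.983, 0.185, -0.001], [0.001, 0.003, -1.0]]
contact_force: [-0.5, -0.4, -0.4]
width: 0.0857
finger_force: 0.0
```

```bash
python3 look.py n wide_scraper narrow_scraper pin pin_tip hole_a
```

```text
scene wide_scraper [(array([0.6084, 0.1582, 0.0085]), 0.97), (array([0.6063, 0.1856, 0.0031]), 0.62), (array([ 0.6578, -0.1463, -0.0016]), 0.53), (array([0.6069, 0.2535, 0.0967]), 0.33)]
scene narrow_scraper [(array([0.6077, 0.2242, 0.0085]), 0.88), (array([0.3489, 0.0935, 0.0043]), 0.65)]
scene pin [(array([0.6077, 0.2255, 0.0083]), 0.62)]
scene pin_tip [(array([0.5054, 0.0284, 0.0057]), 0.67)]
scene hole_a [(array([0.6108, 0.25  , 0.0903]), 0.67), (array([0.6121, 0.126 , 0.0953]), 0.61)]
top wide_scraper [(array([0.6081, 0.1612, 0.0101]), 0.92)]
top narrow_scraper [(array([0.3482, 0.0955, 0.0011]), 0.89), (array([0.6084, 0.2181, 0.0056]), 0.66)]
top pin [(array([0.6166, 0.1635, 0.0608]), 0.18)]
top pin_tip [(array([0.5069, 0.0263, 0.0042]), 0.54), (array([ 0.4271, -0.4071,  0.0012]), 0.38)]
top hole_a [(array([0.6102, 0.1259, 0.0966]), 0.66), (array([0.6059, 0.2541, 0.0931]), 0.57)]
25.5833 [ 0.4754 -0.1208  0.2386] yaw_y 169.39 0.08542122665179243 [ 0.6366 -0.7936  0.4676] [-0.2489  0.096  -0.2476  1.2272  0.0001 -1.6346]
```

Request:
arm_command:
  deltas: [1,0.01,-0.02,-0.15,0,1,0,0,-0.18,0,1,0,0,-0.18,0,1,0,0,-0.18,0,1,0,0,-0.18,0]

```text
t: 26.0
eef_pos: [0.4775, -0.1251, 0.0634]
tcp_rot: [[-0.184, -0.983, 0.001], [-0.983, 0.184, -0.0], [0.0, -0.001, -1.0]]
contact_force: [1.1, -0.3, -0.2]
width: 0.0854
finger_force: 0.0
```

Request:
arm_command:
  deltas: [1,0,0,-0.08,0,1,0,0,-0.05,0,1,0,0,0,0,1,0,0,0,0]

```text
t: 26.33
eef_pos: [0.4778, -0.1252, 0.0391]
tcp_rot: [[-0.184, -0.983, 0.0], [-0.983, 0.184, -0.0], [-0.0, -0.0, -1.0]]
contact_force: [-0.0, -0.5, 0.0]
width: 0.0855
finger_force: 0.0
```

Request:
arm_command:
  deltas: [1,0,0,-0.07,0,1,0,0,-0.06,0,1,0,0,-0.045,0,1,0,0,0,0,1,0,0,0,0]

```text
t: 26.75
eef_pos: [0.4778, -0.1253, 0.0044]
tcp_rot: [[-0.184, -0.983, 0.001], [-0.983, 0.184, -0.0], [0.0, -0.001, -1.0]]
contact_force: [0.1, 0.2, -0.1]
width: 0.0853
finger_force: 0.0
```

Request:
arm_command:
  deltas: [0.3,0,0,0,0,0.3,0,0,0,0,0.3,0,0,0,0,0.3,0,0,0,0,0.3,0,0,0,0]

```text
t: 27.17
eef_pos: [0.4775, -0.1252, 0.0039]
tcp_rot: [[-0.185, -0.983, 0.0], [-0.983, 0.185, -0.0], [0.0, -0.001, -1.0]]
contact_force: [0.1, 0.6, -0.5]
width: 0.0262
finger_force: 0.0
```

Request:
arm_command:
  deltas: [0,0,0,0,0,0,0,0,0,0,0,0,0,0,0,0,0,0,0,0]
  force: 90

```text
t: 27.5
eef_pos: [0.4773, -0.1251, 0.0036]
tcp_rot: [[-0.185, -0.983, -0.0], [-0.983, 0.185, -0.0], [0.0, 0.0, -1.0]]
contact_force: [-0.1, -0.2, -0.0]
width: -0.0001
finger_force: 0.0
```

Request:
arm_command:
  deltas: [0,0,0,0.05,0,0,0,0,0.08,0,0,0,0,0.1,0,0,0,0,0.1,0,0,0,0,0.1,0]

```text
t: 27.92
eef_pos: [0.4772, -0.1251, 0.0911]
tcp_rot: [[-0.185, -0.983, 0.0], [-0.983, 0.185, -0.0], [0.0, -0.0, -1.0]]
contact_force: [0.3, -0.2, 0.3]
width: -0.0001
finger_force: 0.0
```

Request:
arm_command:
  deltas: [0,0,0,0.05,0,0,0,0,0,0,0,0,0,0,0]

```text
t: 28.17
eef_pos: [0.4777, -0.1252, 0.0999]
tcp_rot: [[-0.184, -0.983, 0.001], [-0.983, 0.184, -0.0], [0.0, -0.001, -1.0]]
contact_force: [-0.1, 0.5, -0.1]
width: -0.0
finger_force: 0.0
```

```bash
python3 look.py p pin pin_tip; python3 - <<'E'
from h import *
s=cv2.imread("pics/p_s.png"); t=cv2.imread("pics/p_t.png")
f=lambda i,x,y:cv2.resize(i[y:y+150,x:x+130],None,fx=3,fy=3,interpolation=cv2.INTER_CUBIC)
cv2.imwrite("pics/p.png",np.hstack([f(s,220,130),f(t,215,150)]))
E
```

```text
scene pin [(array([0.6108, 0.1282, 0.0947]), 0.43), (array([0.6063, 0.2258, 0.0068]), 0.18)]
scene pin_tip [(array([0.5056, 0.0306, 0.0116]), 0.46)]
top pin []
top pin_tip [(array([0.5072, 0.0268, 0.0081]), 0.5)]
28.4667 [ 0.4765 -0.1249  0.0986] yaw_y 169.37 -0.00029496478260948236 [ 0.4971 -0.7872 -0.7231] [-0.2564  0.1903 -0.469   0.9133  0.     -1.6416]
```

View pics/p.png

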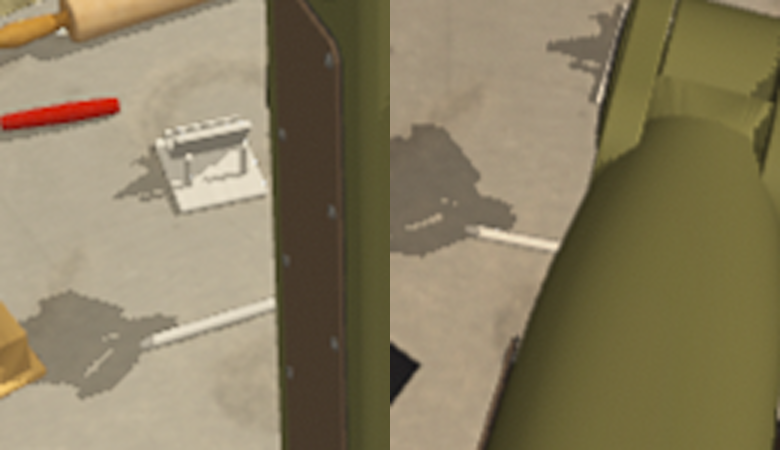

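The crop shows the pin still on the table with its tip at top (242,227), so the fingers closed above its middle and missed. The pads stand farther back when open, so I need to go a few mm lower. First I'll recheck the shaft line.

```bash
python3 - <<'E'
from h import *
a=ray("top",[[241.5,226.5],[270,231.8]],.006); b=ray("scene",np.array([[148,343],[272,302]])/3+[220,130],.006)
for p in(a,b):
    d=p[1]-p[0]; u=d/np.linalg.norm(d); g=p[0]+u*.16; print(p.round(4)[:,:2].tolist(),"ang",np.degrees(np.arctan2(-d[1],-d[0])).round(1),"grip",g.round(4))
E
```

```text
[[0.5046, 0.0233], [0.4903, -0.0539]] ang 79.5 grip [ 0.4754 -0.134   0.006 ]
[[0.5016, 0.0204], [0.4804, -0.1001]] ang 80.0 grip [ 0.4739 -0.1372  0.006 ]
```

Request:
arm_command:
  deltas: [0.5,0,0,0,0,0.5,0,0,-0.1,0,0.5,0,0,-0.15,0,0.5,0,0,-0.12,0,0.5,0,0,-0.06,0]
  force: 40

```text
t: 28.88
eef_pos: [0.4752, -0.1246, 0.0107]
tcp_rot: [[-0.185, -0.983, -0.004], [-0.983, 0.185, 0.001], [-0.0, 0.004, -1.0]]
contact_force: [-0.5, -0.6, -0.5]
width: 0.0427
finger_force: 0.0
```

Request:
arm_command:
  deltas: [0.5,0,0,0,0,0.5,0,0,0,0,0.3,0,0,0,0,0.3,0,0,0,0]

```text
t: 29.22
eef_pos: [0.4785, -0.1254, 0.0148]
tcp_rot: [[-0.185, -0.983, 0.002], [-0.983, 0.185, -0.001], [0.0, -0.002, -1.0]]
contact_force: [-0.7, -0.1, -0.1]
width: 0.0256
finger_force: 0.0
```

Request:
arm_command:
  deltas: [0.3,0,0,-0.04,0,0.3,0,0,-0.02,0,0.3,0,0,-0.015,0,0.3,0,0,0,0,0.3,0,0,0,0]

```text
t: 29.63
eef_pos: [0.477, -0.125, -0.0017]
tcp_rot: [[-0.185, -0.983, -0.001], [-0.983, 0.185, 0.0], [-0.0, 0.001, -1.0]]
contact_force: [0.7, 0.4, -0.7]
width: 0.0257
finger_force: 0.0
```

Request:
arm_command:
  deltas: [0,0,0,0,0,0,0,0,0,0,0,0,0,0,0]

```text
t: 29.88
eef_pos: [0.4775, -0.1252, -0.0012]
tcp_rot: [[-0.185, -0.983, 0.0], [-0.983, 0.185, -0.0], [0.0, -0.0, -1.0]]
contact_force: [0.4, 0.1, -0.5]
width: -0.0003
finger_force: 0.0
```

The fingers shut again with no contact at all, so the real fingertips sit higher than the reported TCP. The earlier close-up agrees, since the tips were well above the scraper's hole. I'll feel for the pin's top by lowering the shut fingers slowly.

Request:
arm_command:
  deltas: [0,0,0,-0.01,0,0,0,0,-0.01,0,0,0,0,0,0]

```text
t: 30.13
eef_pos: [0.477, -0.1251, -0.0058]
tcp_rot: [[-0.185, -0.983, -0.001], [-0.983, 0.185, 0.0], [-0.0, 0.001, -1.0]]
contact_force: [-0.1, -0.1, 0.3]
width: -0.0001
finger_force: 0.0
```

Request:
arm_command:
  deltas: [0,0,0,-0.01,0,0,0,0,0,0]

```text
t: 30.3
eef_pos: [0.4771, -0.1251, -0.0077]
tcp_rot: [[-0.185, -0.983, -0.0], [-0.983, 0.185, 0.0], [-0.0, 0.0, -1.0]]
contact_force: [0.3, -0.4, -1.1]
width: -0.0002
finger_force: 0.0
```

Request:
arm_command:
  deltas: [0,0,0,-0.01,0,0,0,0,0,0]

```text
t: 30.47
eef_pos: [0.4771, -0.1251, -0.0097]
tcp_rot: [[-0.185, -0.983, -0.0], [-0.983, 0.185, 0.0], [0.0, 0.0, -1.0]]
contact_force: [0.7, 0.9, 0.0]
width: 0.0001
finger_force: 0.0
```

Request:
arm_command:
  deltas: [0,0,0,-0.01,0,0,0,0,0,0]

```text
t: 30.63
eef_pos: [0.4776, -0.1252, -0.0112]
tcp_rot: [[-0.184, -0.983, 0.0], [-0.983, 0.184, -0.0], [0.0, -0.0, -1.0]]
contact_force: [-0.2, 1.6, 2.6]
width: -0.0002
finger_force: 1.2
```

Request:
arm_command:
  deltas: [0,0,0,-0.01,0,0,0,0,0,0]

```text
t: 30.8
eef_pos: [0.4776, -0.1252, -0.0116]
tcp_rot: [[-0.185, -0.983, 0.001], [-0.983, 0.185, -0.0], [0.0, -0.001, -1.0]]
contact_force: [-6.1, 2.0, 22.1]
width: 0.0003
finger_force: 10.9
```

```bash
python3 - <<'E'
from h import *
for s in(.0967,.105,.11,.115,.12,.13):
    print(s,[(((proj("scene",[[.6123+dx,.161+dy,.0775+s]])[0]+.4-[150,165])*5).round(0)).tolist() for dx,dy in((-.011,.004),(-.011,.010),(.011,.01))])
viewer.grab_frame("top")
for k in("pin","pin_tip"):
    for n in("top","scene"):
        if n=="scene" : viewer.grab_frame(n)
        print(n,k,[(np.round(d["at"],4),round(d["conf"],2)) for d in viewer.tip_of(n,k)])
E
```

```text
0.0967 [[236.0, 183.0], [225.0, 188.0], [205.0, 160.0]]
0.105 [[234.0, 171.0], [223.0, 176.0], [203.0, 149.0]]
0.11 [[232.0, 165.0], [221.0, 170.0], [202.0, 142.0]]
0.115 [[231.0, 158.0], [220.0, 163.0], [200.0, 135.0]]
0.12 [[230.0, 151.0], [219.0, 156.0], [199.0, 128.0]]
0.13 [[227.0, 137.0], [216.0, 142.0], [196.0, 114.0]]
top pin []
scene pin []
top pin_tip [(array([0.5062, 0.0263, 0.0044]), 0.49)]
scene pin_tip [(array([0.5052, 0.0294, 0.0062]), 0.73)]
```

The contact came at reported z = -0.0112 with a 12 mm thick pin underneath. So the real fingertips are about 23 mm above the reported TCP, and the grip needs reported z of about -0.021.

Request:
arm_command:
  deltas: [0,0,0,0.04,0,0.4,0,0,0,0,0.4,0,0,0,0,0.4,0,0,0,0,0.4,0,0,0,0]

```text
t: 31.57
eef_pos: [0.477, -0.1251, -0.0059]
tcp_rot: [[-0.185, -0.983, -0.001], [-0.983, 0.185, 0.0], [-0.0, 0.001, -1.0]]
contact_force: [-0.1, -0.1, -0.3]
width: 0.0341
finger_force: 0.0
```

Request:
arm_command:
  deltas: [0.4,0,0,-0.03,0,0.4,0,0,-0.03,0,0.4,0,0,-0.01,0,0.4,0,0,0,0,0.4,0,0,0,0]

```text
t: 31.98
eef_pos: [0.4768, -0.125, -0.0199]
tcp_rot: [[-0.185, -0.983, -0.001], [-0.983, 0.185, 0.0], [-0.0, 0.001, -1.0]]
contact_force: [0.5, -0.1, 0.0]
width: 0.0345
finger_force: 0.0
```

Request:
arm_command:
  deltas: [0.4,0,0,-0.01,0,0,0,0,0,0,0,0,0,0,0,0,0,0,0,0,0,0,0,0,0]

```text
t: 32.4
eef_pos: [0.4774, -0.1252, -0.0213]
tcp_rot: [[-0.185, -0.983, 0.0], [-0.983, 0.185, -0.0], [0.0, -0.0, -1.0]]
contact_force: [0.2, -0.0, 0.6]
width: 0.0101
finger_force: 39.4
```

Request:
arm_command:
  deltas: [0,0,0,0,0,0,0,0,0,0]
  force: 100

```text
t: 32.57
eef_pos: [0.4776, -0.1252, -0.0211]
tcp_rot: [[-0.184, -0.983, 0.001], [-0.983, 0.184, -0.0], [0.0, -0.001, -1.0]]
contact_force: [-0.2, 0.2, 3.9]
width: 0.008
finger_force: 98.3
```

Request:
arm_command:
  deltas: [0,0,0,0.03,0,0,0,0,0.05,0,0,0,0,0.08,0,0,0,0,0.1,0,0,0,0,0.1,0]

```text
t: 32.98
eef_pos: [0.4768, -0.125, 0.0518]
tcp_rot: [[-0.185, -0.983, -0.001], [-0.983, 0.185, 0.0], [-0.0, 0.001, -1.0]]
contact_force: [0.8, 1.0, -1.1]
width: 0.0077
finger_force: 98.3
```

Request:
arm_command:
  deltas: [0,0,0,0.1,0,0,0,0,0.1,0,0,0,0,0,0,0,0,0,0,0]

```text
t: 33.32
eef_pos: [0.4785, -0.1255, 0.0921]
tcp_rot: [[-0.185, -0.983, 0.003], [-0.983, 0.185, -0.001], [0.0, -0.003, -1.0]]
contact_force: [0.1, -0.6, -2.3]
width: 0.0077
finger_force: 98.3
```

```bash
python3 look.py q pin pin_tip
```

```text
scene pin []
scene pin_tip [(array([0.508 , 0.0299, 0.1201]), 0.68), (array([0.6098, 0.2525, 0.0959]), 0.5)]
top pin []
top pin_tip [(array([0.5069, 0.0269, 0.1179]), 0.53)]
33.6167 [ 0.4764 -0.1249  0.0895] yaw_y 169.36 0.0077778078644388385 [ 0.539  -0.1288 -0.9018] [-0.2564  0.1989 -0.4812  0.8927 -0.     -1.6416]
```

The grip is good: the pin's tip rose to z 0.119 with no droop. Now I'll line it up with hole_a.

Request:
arm_command:
  deltas: [0,0.13,0.07,0,0.6,0,0.13,0.07,0,0.6,0,0.13,0.07,0,0.5,0,0.13,0.07,0,0.5,0,0.13,0.07,0,0.5]

```text
t: 34.03
eef_pos: [0.6079, -0.0544, 0.0897]
tcp_rot: [[0.032, -0.999, -0.001], [-0.999, -0.032, 0.0], [-0.0, 0.001, -1.0]]
contact_force: [0.5, -0.2, -1.8]
width: 0.0077
finger_force: 98.4
```

Request:
arm_command:
  deltas: [0,0.04,0.02,-0.05,0,0,0,0,-0.05,0,0,0,0,0,0,0,0,0,0,0]

```text
t: 34.37
eef_pos: [0.6125, -0.0515, 0.0687]
tcp_rot: [[0.03, -1.0, -0.005], [-1.0, -0.03, 0.0], [-0.0, 0.005, -1.0]]
contact_force: [-0.2, -0.5, -0.8]
width: 0.0079
finger_force: 98.4
```

```bash
python3 look.py r pin pin_tip hole_a; python3 look.py r2 pin_tip hole_a
```

```text
scene pin []
scene pin_tip [(array([0.6094, 0.1066, 0.0947]), 0.8)]
scene hole_a [(array([0.6081, 0.2518, 0.0935]), 0.87), (array([0.6121, 0.1278, 0.093 ]), 0.57)]
top pin [(array([0.6062, 0.1638, 0.0077]), 0.31)]
top pin_tip [(array([0.6149, 0.159 , 0.0591]), 0.64), (array([0.6108, 0.1032, 0.0985]), 0.44)]
top hole_a [(array([0.6102, 0.1313, 0.0939]), 0.75), (array([0.6092, 0.2519, 0.0942]), 0.6)]
34.7667 [ 0.6154 -0.0515  0.0711] yaw_y -178.28 0.007686433287100909 [ 0.9402  0.079  -0.8769] [-0.0834  0.4289 -0.2043  0.9368 -0.     -1.6841]
scene pin_tip [(array([0.6097, 0.1082, 0.0993]), 0.56)]
scene hole_a [(array([0.6096, 0.1248, 0.0964]), 0.9), (array([0.6083, 0.2515, 0.0939]), 0.85), (array([0.6125, 0.1061, 0.0997]), 0.46)]
top pin_tip [(array([0.6156, 0.1036, 0.0951]), 0.58)]
top hole_a [(array([0.6108, 0.2506, 0.0912]), 0.84), (array([0.6112, 0.1296, 0.093 ]), 0.76)]
35.0667 [ 0.6153 -0.0511  0.0706] yaw_y -178.26 0.007476306845434391 [ 0.1684  0.04   -1.3678] [-0.0829  0.4298 -0.2041  0.9367 -0.     -1.6841]
```

Request:
arm_command:
  deltas: [0,0,0,-0.012,0,0,0,0.06,0,0,0,0,0.06,0,0,0,-0.003,0.06,0,0,0,0,0,0,0]

```text
t: 35.48
eef_pos: [0.6145, -0.0121, 0.0681]
tcp_rot: [[0.033, -0.999, -0.0], [-0.999, -0.033, 0.001], [-0.001, 0.0, -1.0]]
contact_force: [0.5, 1.0, -0.2]
width: 0.0077
finger_force: 98.4
```

Request:
arm_command:
  deltas: [0,0,0,0,0,0,0,0,0,0]

```text
t: 35.65
eef_pos: [0.6147, -0.0147, 0.0682]
tcp_rot: [[0.031, -1.0, 0.0], [-1.0, -0.031, -0.0], [0.0, -0.0, -1.0]]
contact_force: [-0.3, -0.2, -0.7]
width: 0.0077
finger_force: 98.4
```

Request:
arm_command:
  deltas: [0,0,0.05,0,0,0,-0.003,0.05,0,0,0,0,0.05,0,0,0,-0.003,0.05,0,0,0,0,0,0,0]

```text
t: 36.07
eef_pos: [0.6133, 0.0272, 0.0682]
tcp_rot: [[0.033, -0.999, -0.0], [-0.999, -0.033, 0.001], [-0.001, 0.0, -1.0]]
contact_force: [0.9, -0.8, -0.9]
width: 0.008
finger_force: 98.4
```

Request:
arm_command:
  deltas: [0,-0.003,0.05,0,0,0,0,0.05,0,0,0,-0.003,0.05,0,0,0,0,0.05,0,0,0,0,0,0,0]

```text
t: 36.48
eef_pos: [0.6123, 0.0671, 0.0682]
tcp_rot: [[0.032, -0.999, 0.0], [-0.999, -0.032, 0.001], [-0.001, -0.0, -1.0]]
contact_force: [0.4, 0.2, -0.3]
width: 0.008
finger_force: 98.4
```

```bash
python3 look.py s wide_scraper narrow_scraper
```

```text
scene wide_scraper [(array([0.607 , 0.1595, 0.0062]), 0.79)]
scene narrow_scraper [(array([0.3537, 0.0922, 0.0059]), 0.75), (array([0.6111, 0.2233, 0.0069]), 0.54)]
top wide_scraper [(array([0.6096, 0.2212, 0.0056]), 0.27)]
top narrow_scraper [(array([0.6096, 0.2193, 0.0058]), 0.62)]
36.7833 [0.6123 0.0644 0.0682] yaw_y -178.29 0.007513750691083167 [-1.0922  0.5356 -0.9169] [ 0.1049  0.429  -0.2115  0.9303 -0.0002 -1.4957]
```

Request:
arm_command:
  deltas: [0,-0.003,0.04,0,0,0,0,0.04,0,0,0,-0.003,0.04,0,0,0,0,0.03,0,0,0,0,0,0,0]

```text
t: 37.2
eef_pos: [0.6111, 0.0966, 0.0682]
tcp_rot: [[0.032, -0.999, 0.0], [-0.999, -0.032, 0.001], [-0.001, -0.0, -1.0]]
contact_force: [-0.3, 0.8, -1.2]
width: 0.0078
finger_force: 98.4
```

Request:
arm_command:
  deltas: [0,0,0.03,0,0,0,0,0,0,0]

```text
t: 37.37
eef_pos: [0.611, 0.1019, 0.0682]
tcp_rot: [[0.031, -1.0, -0.0], [-1.0, -0.031, 0.0], [-0.0, 0.0, -1.0]]
contact_force: [-1.0, 0.3, -1.2]
width: 0.0076
finger_force: 98.4
```

Request:
arm_command:
  deltas: [0,0,0.02,0,0,0,0,0.015,0,0,0,0,0,0,0]

```text
t: 37.62
eef_pos: [0.6112, 0.1084, 0.0682]
tcp_rot: [[0.031, -1.0, 0.0], [-1.0, -0.031, 0.0], [-0.0, -0.0, -1.0]]
contact_force: [0.5, -0.5, -1.0]
width: 0.0074
finger_force: 98.4
```

```bash
python3 look.py u pin_tip hole_b pin
```

```text
scene pin_tip [(array([0.6049, 0.2677, 0.097 ]), 0.67)]
scene hole_b [(array([0.6135, 0.1257, 0.0944]), 0.74), (array([0.6073, 0.2515, 0.0907]), 0.72)]
scene pin [(array([0.6162, 0.0699, 0.0971]), 0.73)]
top pin_tip []
top hole_b []
top pin [(array([0.6137, 0.067 , 0.0994]), 0.6)]
38.0167 [0.6111 0.1077 0.0682] yaw_y -178.27 0.007651436764978432 [-0.4868 -0.71   -1.0515] [ 0.1745  0.4373 -0.1987  0.9348 -0.     -1.4265]
```

The tip is about 14 mm beyond the far upright. I'll lower the pin onto the hole edges, release, and back away.

Request:
arm_command:
  deltas: [0,0,0,-0.01,0,0,0,0,-0.008,0,0,0,0,0,0,0.4,0,0,0,0,0.4,0,0,0,0]

```text
t: 38.43
eef_pos: [0.6112, 0.1079, 0.0647]
tcp_rot: [[0.03, -1.0, 0.0], [-1.0, -0.03, 0.0], [-0.0, -0.0, -1.0]]
contact_force: [0.3, -0.0, 0.0]
width: 0.0308
finger_force: 0.0
```

Request:
arm_command:
  deltas: [0.4,0,0,0,0,0.4,0,0,0.05,0,0.4,0,-0.03,0.15,0,0.4,0,-0.1,0.15,0,0.4,0,-0.15,0.15,0]

```text
t: 38.85
eef_pos: [0.6109, 0.0537, 0.1659]
tcp_rot: [[0.034, -0.999, 0.0], [-0.999, -0.034, 0.001], [-0.001, -0.0, -1.0]]
contact_force: [1.8, 0.1, 0.5]
width: 0.0345
finger_force: 0.0
```

Request:
arm_command:
  deltas: [0.4,-0.15,-0.15,0.1,0,0.4,-0.15,-0.15,0,0,0.4,-0.15,-0.15,0,0,0.4,-0.1,-0.15,0,0,0.4,0,0,0,0]

```text
t: 39.27
eef_pos: [0.5018, -0.0672, 0.1831]
tcp_rot: [[0.026, -1.0, -0.001], [-1.0, -0.026, -0.002], [0.002, 0.001, -1.0]]
contact_force: [0.5, 0.5, 0.8]
width: 0.0342
finger_force: 0.0
```

```bash
python3 look.py w pin_tip pin wide_scraper narrow_scraper timer jug; python3 - <<'E'
from h import *
s=cv2.imread("pics/w_s.png"); t=cv2.imread("pics/w_t.png")
f=lambda i,x,y:cv2.resize(i[y:y+120,x:x+100],None,fx=4,fy=4,interpolation=cv2.INTER_CUBIC)
cv2.imwrite("pics/w.png",np.hstack([f(s,145,165),f(t,135,130)]))
E
```

```text
scene pin_tip [(array([0.6047, 0.2703, 0.0894]), 0.78)]
scene pin [(array([0.6069, 0.2208, 0.0632]), 0.61), (array([0.6142, 0.0725, 0.0927]), 0.51)]
scene wide_scraper [(array([0.6053, 0.1616, 0.0091]), 0.68)]
scene narrow_scraper [(array([0.352 , 0.0921, 0.0036]), 0.81), (array([0.6064, 0.222 , 0.0064]), 0.62)]
scene timer [(array([0.3844, 0.3143, 0.0014]), 0.59)]
scene jug []
top pin_tip [(array([0.6098, 0.2213, 0.059 ]), 0.73), (array([0.6092, 0.2639, 0.0894]), 0.7)]
top pin [(array([0.6137, 0.0668, 0.0919]), 0.66)]
top wide_scraper [(array([0.6067, 0.1626, 0.0079]), 0.93)]
top narrow_scraper [(array([0.6098, 0.218 , 0.0061]), 0.94), (array([0.3506, 0.094 , 0.0049]), 0.78)]
top timer [(array([ 0.391 ,  0.3171, -0.0019]), 0.94)]
top jug [(array([ 0.4304, -0.4051, -0.0038]), 0.65)]
39.9667 [ 0.5056 -0.0629  0.1817] yaw_y -178.23 0.034136279405747594 [0.4519 0.1439 0.2541] [-0.1238  0.1573 -0.308   1.1058 -0.     -1.7255]
```

View pics/w.png

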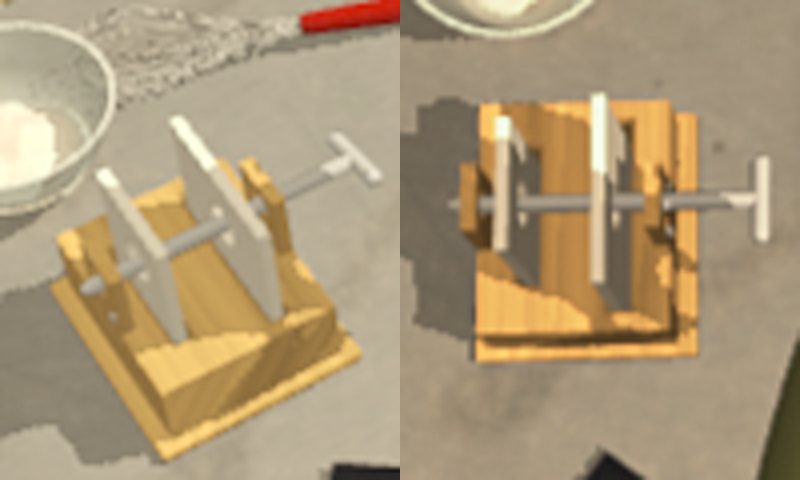

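The crop shows the pin running through both uprights and both scrapers. Its tip shows past the far upright at crop (92,287) and (452,203), and the crossbar is outside. Both scrapers are down and the gripper is clear, so I'll hand it in.

```bash
python3 -c "
from rig import robot
print(robot.close_job())"
```

```text
the job is handed in; nothing more can be done
None
```

I handed the job in at about 40 s: both scrapers are fully down in their own slots, the pin is through everything with its tip about 14 mm past the far upright, and the timer and jug were not touched; the hand-in returned no verdict.

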